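Draw the clamp jaws in on a gem sample disc with its turnbuckle

ROBOT

A 7-joint arm with a two-finger parallel gripper is mounted at the origin on the work surface. World frame = base frame: x ahead of the robot, y to its left, z up, the work surface at z = 0. Lengths are in m, angles in rad, forces in N, time in s.
With the tool pointing down it reaches from about 0.375 to 0.925 m from the base axis. Payload 3.1 kg.
Tool frame: the origin (TCP) lies on the centre line of the jaws, within the pads' length; the fingertips stand 25 mm ahead of it and the grasp point (between the pads) lies 6 mm ahead of it; x points along the fingers, z is the direction in which the jaws open and shut, and the axes are right-handed (so a half turn about x gives the same grasp; the last joint's range is limited). The gripper opens to 85 mm and grips with 20 to 120 N. Pads are 22 mm wide; open, the fingers measure 114 mm over their backs; the gripper's body (76 mm by 85 mm) begins 54 mm behind the grasp point. The pads swing forward as they close: fully open they stand 13 mm farther back than shut.
Start: joints at [1.07, 0.383, 0.044, 1.598, -0.018, 1.161, -0.05], TCP at [0.255, -0.598, 0.231] pointing down, gripper open.
Joint ranges: [-2.61, 2.61], [-0.41, 2.15], [-1.48, 1.57], [0, 2.5], [-1.57, 4.71], [0.05, 1.97], [-2.85, 2.85]. Speed limits (rad/s): [2.79, 2.79, 3.14, 3.14, 3.14, 3.14, 3.14].

INTERFACE

Orientations are given as a 3x3 rotation matrix whose columns are the frame's x, y, z axes.
In Python, from plant import * gives the robot as it stands. The module is installed in compiled form; this text tells all that it offers.
- The arm moves only by the tool step_arm, never from a script. Its argument "motion" is a list of rows, each an object of numbers: "jaw": the gripper command: -1 is fully open, 1 is shut, values between are in proportion; "tx", "ty", "tz": the shift along the tool's x, y, z in cm; "ax", "ay", "az": the turn, a rotation vector about the tool's x, y, z in degrees. In form: [{"jaw": .., "tx": .., "ty": .., "tz": .., "ax": .., "ay": .., "az": ..}, ...]. A call has exactly 8 rows; each row shifts and turns the commanded pose from where the row before left it, along the tool's axes as they then stand; what a row does not reach is not made up. A row lasts 1/12 s, in which the tool goes at most 41.7 mm and 7.16 degrees, less where a joint would pass 70% of its speed; a pose out of reach is approached as far as the arm can. A call is refused whole if a number of a shift passes 4.17 or a number of a turn 7.16, either way. A call with a gripper value outside its range is refused whole. The fingers move at their own pace and stop on an object; "grip_force" is the grip in N (left out, the last holds). Time passes only in rows, so rows that do not move let the fingers close, or fill a call up. It gives the time, the measured TCP pose, the force and the opening at its end, in the units of the state.
- state(): the state, without advancing time (a new reading comes with each control period).
- capture(name): name is "side" or "top" or "wrist"; returns the picture (420x560x3 uint8, red, green, blue); there is no depth.
- camera_params(name): a dict with "fx", "fy", "cx", "cy" (pixels), "T" (4x4, takes a point from camera to world coordinates). Camera axes: x right, y up, looking along -z (the intrinsics and any distortion apply to the point x, -y, -z); pixel columns grow to the right and rows downward; lengths in m; the calibration is good to about 2 mm. A picture is of the moment at which its call begins: read the wrist's pose just before it. camera_params takes no time and is no camera call; for the wrist camera it gives the pose at the moment of the call.
- sign_off(): hands the job in, once; it reports no verdict.
Trained networks look in the newest picture that a camera, given by its name, has taken for a name from the list of things; names that differ only in an ending like _2 or _b are one class to them, and where a whole thing is asked for, a point or a joint stands for the part that bears it (a point fixed in the world has none). Each returns a list of dicts, best first, with "p" (0 to 1); they miss things now and then, are a little off and sometimes report something else, mostly with a low value. They report only what shows in the picture. A call takes as long as a camera call. They do not tell look-alikes from the thing itself.
- spot_in(camera, label): "xyz" ([x, y, z] in m, in world coordinates, good to about 4 mm: the middle of the surface that is visible of it).
- masks_of(camera, label): "mask" (420x560 bool, what is visible of it).
The state is a dict: "t": time; "q": joint angles; "dq": joint speeds; "joint_efforts": joint torques, N m; "position": TCP position; "orientation": TCP orientation; "contact_force": force on the tool from outside, world axes, zero at the start; "moment": the same for the moment, N m; "width": finger opening in m.
Only numpy, scipy, OpenCV 4.12 (cv2) and the standard library are available. Lean on these libraries where they do the work, as an engineer would, in place of code of your own. Each camera call takes 0.05 s, during which the arm holds its last target.

TASK

Two identical turnbuckle clamps lie on the microscope desk; only one has a sample disc lying between its jaws. Swing the lever on that clamp's turnbuckle over from the disc side, fully home to its stop, so that both jaws draw in together and hold the disc, then let go. Keep the disc flat on its seat and leave the empty clamp alone.

Things in the scene. Friction and masses are not known exactly. Their poses are not given: they have to be found in the camera images.
- loaded_clamp: Fixed clamp with the disc: base plate 130 (x) x 190 (y) x 10 mm, origin centre of underside, z up. Steel turnbuckle along y, axis at x -40, z 36 mm, body 32 mm thick, 80 long; dark jaws on its rods (tops z 27, rod lugs at x -40, y +-60 to 74, z up to 54). At y 0 a lever: 10 mm bar ending in a flat round tab, 26 mm wide, 14 thick along y, centre 80 mm from the axis; swings in the clamp's x-z plane.
- loaded_turnbuckle (a joint): Turn of the loaded clamp's turnbuckle, rad, 0 open to 1.1 at the hard stop, jaws in on the disc. Its lever leans from upright by (0.45 - value) rad towards the clamp's +x: first over the disc, at the stop away from it. Tab centre: x = -40 + 80 sin(0.45 - value), z = 36 + 80 cos(0.45 - value) mm. Starts at 0 to 0.25; takes 3 to 6 N on the lever and stays where left; jaws move 5.9 mm per rad each.
- sample_disc: Loose dark steel sample disc, 52 mm in diameter, 8 mm thick, with a small white card and an amber stone on top (13 mm high in all), on the loaded clamp between the jaws. Origin at the centre of its underside, z up. Its seat (36 x 30 mm pad) is 14 mm above the desk, centred at x +30 mm, y 0 in the clamp's frame.
- empty_tab (a point): Centre of the lever tab of the other, identical clamp, which has no disc between its jaws and stands on the other side, left or right; its lever starts leaning over its own empty seat. To be left alone.
Mind the look-alikes: they are no part of the job. What is shaped like the sample_disc but green or yellow is not meant.

How it is judged:
At the end, for the whole second after the job is handed in: The loaded clamp's turnbuckle is turned to within 10 degrees of its stop (joint above 0.925 rad), and the sample disc lies at rest and flat (within 10 degrees) on its seat, within 12 mm of the seat's centre along the clamp's x and 10 mm along its y (value of joint loaded_turnbuckle above 0.925 rad and x of sample_disc in the frame of loaded_clamp between 0.018 and 0.042 m and y of sample_disc in the frame of loaded_clamp between -0.01 and 0.01 m and z of sample_disc in the frame of loaded_clamp below 0.02 m and angle between sample_disc's own z axis and vertical below 0.17 rad and linear speed of sample_disc below 0.02 m/s); the robot touches nothing.
It fails at once if the empty clamp's lever is moved by more than 15 mm (distance of empty_tab from where it was at the start of the episode above 0.015 m).
It fails at once if the sample disc is tipped by more than 30 degrees (angle between sample_disc's own z axis and vertical above 0.52 rad).
It also fails if it takes over 32 s, if anything falls off the work surface, if the arm or the gripper's body presses on something with over 40 N, if the wrist force passes 120 N, or if a joint passes its speed limit or range.

## Working session

There is one attempt and no reset: what is moved stays moved. The work goes in short steps, Python scripts to look and compute and a tool call to move; the robot and the scene stay as the last step left them, time stands still between calls to the robot, and variables do not carry over. Pictures are saved under pics/ and viewed, and the job is handed in when it is done.

Besides the shell and the picture viewer there is one more tool, called by a JSON object that holds its "method" and its "body". step_arm: Moves the arm, as the interface text tells. Its arguments: {"type":"object","properties":{"motion":{"type":"array","items":{"type":"object","properties":{"jaw":{"type":"number"},"tx":{"type":"number"},"ty":{"type":"number"},"tz":{"type":"number"},"ax":{"type":"number"},"ay":{"type":"number"},"az":{"type":"number"}}}},"grip_force":{"type":"number"}},"required":["motion"]}

```bash
mkdir -p pics; python3 - <<'E'
from plant import *
import cv2,numpy as np
s=state();print(s['t'],s['position'],s['orientation'],s['width'])
for c in ['top','side']:
    im=capture(c);cv2.imwrite(f'pics/{c}0.png',im[:,:,::-1])
    p=camera_params(c);print(c,p['fx'],p['fy'],p['cx'],p['cy'],[k for k in p]);print(np.round(p['T'],4))
    for l in ['sample_disc','loaded_clamp','loaded_turnbuckle','empty_tab']:
        print(l,[(np.round(d['xyz'],3),round(d['p'],2)) for d in spot_in(c,l)])
E
```

```text
0.0 [ 0.25441229 -0.59711525  0.22915918] [[-1.20181272e-03  9.19930664e-01  3.92079237e-01]
 [ 2.37561143e-03  3.92081041e-01 -9.19927613e-01]
 [-9.99996456e-01 -1.74152793e-04 -2.65660578e-03]] 0.0851946855797408
top 480.28932262170395 480.28932262170395 292.8108214238796 216.46042036269196 ['fx', 'fy', 'cx', 'cy', 'T']
[[-0.0157  0.9838 -0.1786  0.4027]
 [-0.9998 -0.0175 -0.0085 -0.0255]
 [-0.0115  0.1784  0.9839  1.1056]
 [ 0.      0.      0.      1.    ]]
sample_disc [(array([0.67 , 0.149, 0.01 ]), 0.78), (array([0.556, 0.201, 0.023]), 0.67), (array([0.713, 0.223, 0.011]), 0.67)]
loaded_clamp [(array([0.522, 0.19 , 0.013]), 0.81)]
loaded_turnbuckle [(array([0.494, 0.189, 0.047]), 0.84)]
empty_tab [(array([ 0.53 , -0.202,  0.05 ]), 0.75)]
side 470.03449416092764 470.03449416092764 279.51646962121094 208.5622171940845 ['fx', 'fy', 'cx', 'cy', 'T']
[[-0.806   0.4549 -0.3788  0.2794]
 [-0.5917 -0.6385  0.4922  0.3893]
 [-0.018   0.6208  0.7838  0.7352]
 [ 0.      0.      0.      1.    ]]
sample_disc [(array([0.559, 0.208, 0.025]), 0.86), (array([0.669, 0.152, 0.007]), 0.57)]
loaded_clamp [(array([0.51 , 0.216, 0.014]), 0.73)]
loaded_turnbuckle [(array([0.49 , 0.197, 0.045]), 0.81)]
empty_tab [(array([ 0.528, -0.198,  0.049]), 0.92)]
```

View pics/top0.png

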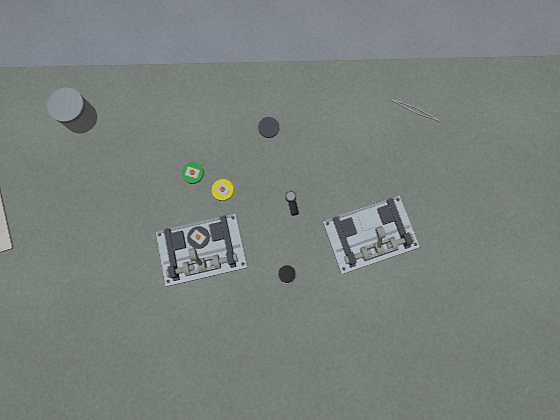

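View pics/side0.png

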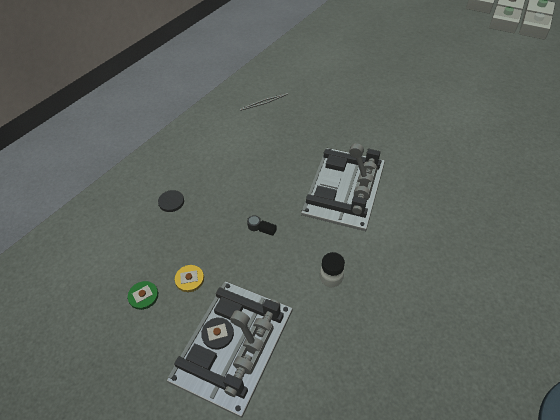

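The loaded clamp is the left one: in the top view its plate corners are near (156,232), (235,214), (246,267) and (167,286), and the disc is at (198,237). The empty clamp is on the right at (370,233). I'll measure the pose more closely.

```bash
python3 - <<'E'
import cv2
a=cv2.imread('pics/top0.png')[200:300,140:260];cv2.imwrite('pics/top0z.png',cv2.resize(a,None,fx=6,fy=6,interpolation=cv2.INTER_CUBIC))
a=cv2.imread('pics/side0.png')[275:415,160:300];cv2.imwrite('pics/side0z.png',cv2.resize(a,None,fx=4,fy=4,interpolation=cv2.INTER_CUBIC))
E
```

```text
(no output)
```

View pics/top0z.png

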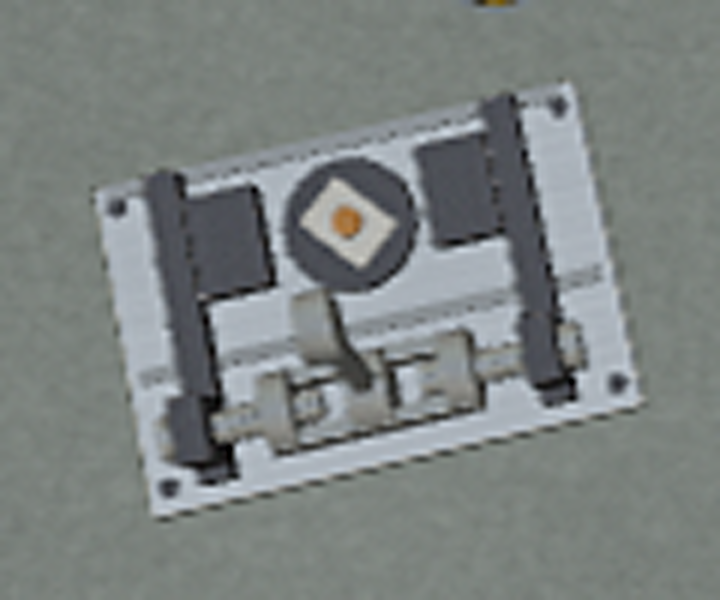

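View pics/side0z.png

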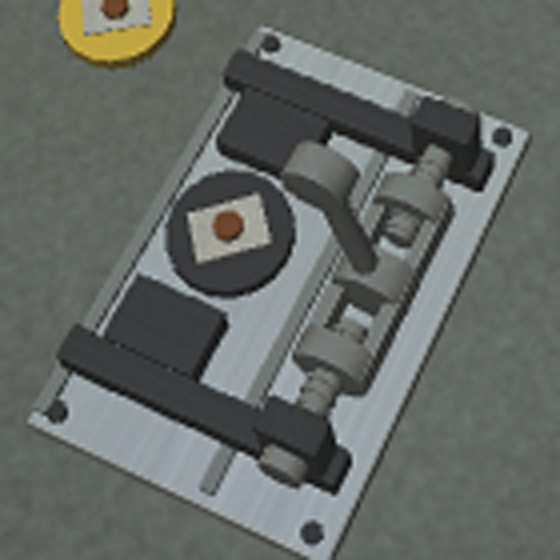

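```bash
cat > h.py <<'E'
from plant import *
import numpy as np,cv2
from scipy.optimize import least_squares
def proj(P,cam):
    T=cam['T'];c=(np.atleast_2d(P)-T[:3,3])@T[:3,:3]
    return np.c_[cam['cx']+cam['fx']*c[:,0]/-c[:,2],cam['cy']-cam['fy']*c[:,1]/-c[:,2]]
def R(yaw): c,s=np.cos(yaw),np.sin(yaw);return np.array([[c,-s,0],[s,c,0],[0,0,1.]])
E
python3 - <<'E'
from h import *
C={c:camera_params(c) for c in('top','side')}
zt=lambda L:(np.array(L)+.5)/6-.5+[140,200]
zs=lambda L:(np.array(L)+.5)/4-.5+[160,275]
X=np.array([[65,95,10],[65,-95,10],[-65,-95,10],[-65,95,10.]])/1e3
ut=zt([[95,190],[575,85],[642,402],[155,517]])
us=zs([[28,420],[263,27],[530,132]])
tt=zt([[318,327]]);ts=zs([[322,172]])
def tab(q):return np.array([[-.04+.08*np.sin(.45-q),0,.036+.08*np.cos(.45-q)]])
def f(p,full=True):
    M=R(p[2]);o=np.array([p[0],p[1],0]);w=lambda x:x@M.T+o
    return np.r_[(proj(w(X),C['top'])-ut).ravel(),(proj(w(X[:3]),C['side'])-us).ravel(),(proj(w(tab(p[3])),C['top'])-tt).ravel(),(proj(w(tab(p[3])),C['side'])-ts).ravel()]
r=least_squares(f,[.52,.19,.2,.1]);p=r.x;print(p,np.round(r.fun.reshape(-1,2),2))
M=R(p[2]);o=np.r_[p[:2],0]
for q in (p[3],.9,1.1):print('tab',q,o+M@tab(q)[0])
print('axis',o+M@[-.04,0,.036],'seat',o+M@[.03,0,.02])
for l in ['sample_disc']:
  m=masks_of('top',l)
  for d in m:
    v,u=np.nonzero(d['mask']);print(d['p'],u.mean(),v.mean(),len(u))
print('disc seat proj',proj(o+M@[.03,0,.022],C['top']),proj(o+M@[.03,0,.022],C['side']))
E
```

```text
[0.52939455 0.1975986  0.21253502 0.230191  ] [[-0.77 -0.15]
 [-0.49 -1.08]
 [ 0.04  0.69]
 [-0.7   0.62]
 [ 0.09 -0.13]
 [-0.1  -1.55]
 [ 1.07 -0.82]
 [-0.31 -0.1 ]
 [-0.13  0.74]]
tab 0.23019100345148014 [0.50734554 0.19284056 0.11407513]
tab 0.9 [0.45628029 0.18182098 0.10803577]
tab 1.1 [0.44296903 0.17894849 0.0996867 ]
axis [0.49029457 0.18916106 0.036     ] seat [0.55871953 0.20392676 0.02      ]
0.87 191.936 172.50933333333333 375
0.8 222.02279202279203 189.54415954415956 351
0.6 197.328165374677 236.90439276485787 387
disc seat proj [[196.69006109 235.70388434]] [[215.71150628 331.25749561]]
```

{"method": "step_arm", "body": {"motion": [{"jaw":1,"ax":5.45},{"jaw":1,"ax":5.45},{"jaw":1,"ty":2,"tz":-3.1},{"jaw":1,"ty":2,"tz":-3.1},{"jaw":1,"ty":2,"tz":-3.1},{"jaw":1,"ty":2,"tz":-3.1},{"jaw":1,"ty":2,"tz":-3.1},{"jaw":1,"ty":2,"tz":-3.1}], "grip_force": 40}}

```text
$.motion[0]: bad value
```

{"method": "step_arm", "body": {"motion": [{"jaw":1,"tx":0,"ty":0,"tz":0,"ax":5.45,"ay":0,"az":0},{"jaw":1,"tx":0,"ty":0,"tz":0,"ax":5.45,"ay":0,"az":0},{"jaw":1,"tx":0,"ty":2,"tz":-3.1,"ax":0,"ay":0,"az":0},{"jaw":1,"tx":0,"ty":2,"tz":-3.1,"ax":0,"ay":0,"az":0},{"jaw":1,"tx":0,"ty":2,"tz":-3.1,"ax":0,"ay":0,"az":0},{"jaw":1,"tx":0,"ty":2,"tz":-3.1,"ax":0,"ay":0,"az":0},{"jaw":1,"tx":0,"ty":2,"tz":-3.1,"ax":0,"ay":0,"az":0},{"jaw":1,"tx":0,"ty":2,"tz":-3.1,"ax":0,"ay":0,"az":0}], "grip_force": 40}}

```text
t: 1.22
position: [0.3333, -0.3892, 0.2308]
orientation: [[0.0, 0.978, 0.211], [-0.001, 0.211, -0.978], [-1.0, 0.0, 0.001]]
contact_force: [0.6, 0.8, 0.4]
width: -0.0
```

{"method": "step_arm", "body": {"motion": [{"jaw":1,"tx":0,"ty":2,"tz":-3.1,"ax":0,"ay":0,"az":0},{"jaw":1,"tx":0,"ty":2,"tz":-3.1,"ax":0,"ay":0,"az":0},{"jaw":1,"tx":0,"ty":2,"tz":-3.1,"ax":0,"ay":0,"az":0},{"jaw":1,"tx":0,"ty":2,"tz":-3.1,"ax":0,"ay":0,"az":0},{"jaw":1,"tx":0,"ty":2,"tz":-3.1,"ax":0,"ay":0,"az":0},{"jaw":1,"tx":0,"ty":2,"tz":-3.1,"ax":0,"ay":0,"az":0},{"jaw":1,"tx":0,"ty":2,"tz":-3.1,"ax":0,"ay":0,"az":0},{"jaw":1,"tx":0,"ty":2,"tz":-3.1,"ax":0,"ay":0,"az":0}]}}

```text
t: 1.88
position: [0.4374, -0.1131, 0.2311]
orientation: [[0.001, 0.978, 0.211], [-0.001, 0.211, -0.978], [-1.0, 0.001, 0.001]]
contact_force: [0.9, -0.3, -0.1]
width: 0.0001
```

{"method": "step_arm", "body": {"motion": [{"jaw":1,"tx":0,"ty":2,"tz":-3.1,"ax":0,"ay":0,"az":0},{"jaw":1,"tx":0,"ty":2,"tz":-3.1,"ax":0,"ay":0,"az":0},{"jaw":1,"tx":0,"ty":2,"tz":-3.1,"ax":0,"ay":0,"az":0},{"jaw":1,"tx":0,"ty":2,"tz":-3.1,"ax":0,"ay":0,"az":0},{"jaw":1,"tx":0,"ty":2,"tz":-3.1,"ax":0,"ay":0,"az":0},{"jaw":1,"tx":0,"ty":2,"tz":-3.1,"ax":0,"ay":0,"az":0},{"jaw":1,"tx":0,"ty":2,"tz":-3.1,"ax":0,"ay":0,"az":0},{"jaw":1,"tx":0,"ty":2,"tz":-3.1,"ax":0,"ay":0,"az":0}]}}

```text
t: 2.55
position: [0.5416, 0.163, 0.2309]
orientation: [[0.001, 0.978, 0.21], [-0.0, 0.21, -0.978], [-1.0, 0.001, 0.0]]
contact_force: [0.5, -0.2, -0.5]
width: -0.0003
```

```bash
python3 - <<'E'
from h import *
s=state();print(s['t'],s['position'],np.round(s['orientation'],3))
o=np.array([.5294,.1976,0]);M=R(.2125)
print('clamp frame',M.T@(s['position']-o))
print('to go in tool axes cm',100*s['orientation'].T@(o+M@[.022,0,.113]-s['position']))
im=capture('wrist');cv2.imwrite('pics/w1.png',im[:,:,::-1])
E
```

```text
2.55 [0.54163408 0.16295803 0.2308942 ] [[ 0.001  0.978  0.21 ]
 [-0.     0.21  -0.978]
 [-1.     0.001  0.   ]]
clamp frame [ 0.00465275 -0.03644298  0.2308942 ]
to go in tool axes cm [11.7896157   1.72364893 -3.64891595]
```

View pics/w1.png

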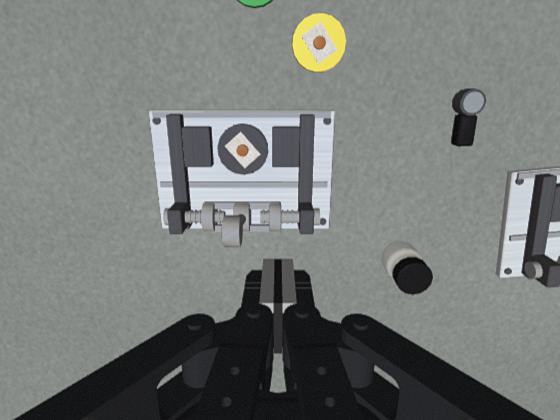

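The wrist view shows the disc at (242,149), the tab at (232,232) and the plate squared to the image. I'll check the fit by projecting it into this view.

```bash
python3 - <<'E'
from h import *
o=np.array([.5294,.1976,0]);M=R(.2125);C=camera_params('wrist')
X=np.array([[65,95,10],[65,-95,10],[-65,-95,10],[-65,95,10],[30,0,27]])/1e3
print(proj(X@M.T+o,C).round(1))
for q in (0,.1,.2,.25):print(q,proj(o+M@[-.04+.08*np.sin(.45-q),0,.036+.08*np.cos(.45-q)],C))
im=cv2.imread('pics/w1.png')[100:260,140:350];cv2.imwrite('pics/w1z.png',cv2.resize(im,None,fx=3.6,fy=3.6,interpolation=cv2.INTER_CUBIC))
E
```

```text
[[161.5 115.4]
 [347.1 117.3]
 [338.9 234.7]
 [172.4 232.7]
 [253.4 153.3]]
0 [[246.5231566 213.0890501]]
0.1 [[246.34028707 222.85903261]]
0.2 [[246.2498069  232.62597544]]
0.25 [[246.2397799  237.45209499]]
```

View pics/w1z.png

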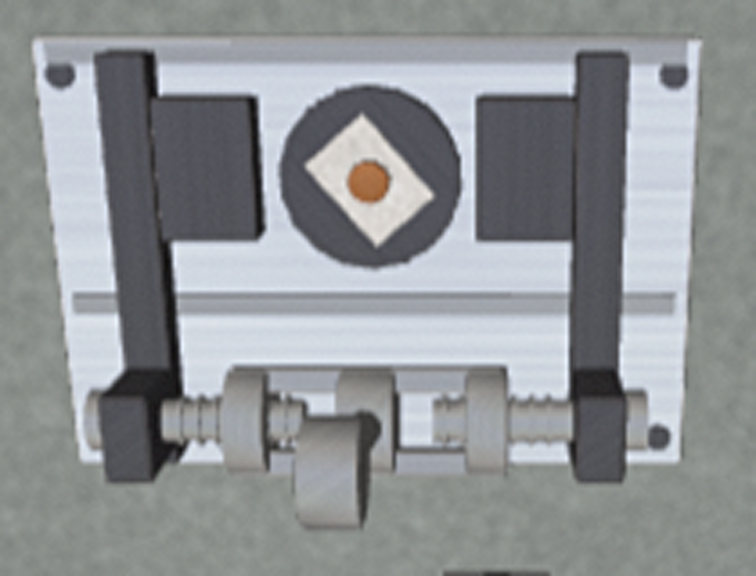

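The projection sits about 11 px to the right of the image, possibly because the arm was still settling when the picture was taken. I'll retake it with the pose read at the same moment.

```bash
python3 - <<'E'
from h import *
C=camera_params('wrist');s=state()
im=capture('wrist');cv2.imwrite('pics/w2.png',im[:,:,::-1])
C2=camera_params('wrist');print(np.abs(C['T']-C2['T']).max(),s['position'],state()['position'],s['dq'].round(3) if hasattr(s['dq'],'round') else s['dq'])
o=np.array([.5294,.1976,0]);M=R(.2125)
X=np.array([[65,95,10],[65,-95,10],[-65,-95,10],[-65,95,10],[30,0,27]])/1e3
print(proj(X@M.T+o,C).round(1))
a=im[100:260,140:350,::-1];cv2.imwrite('pics/w2z.png',cv2.resize(a,None,fx=3.6,fy=3.6,interpolation=cv2.INTER_CUBIC))
for l in('sample_disc','loaded_turnbuckle','loaded_clamp'):print(l,[(d['xyz'],d['p']) for d in spot_in('wrist',l)])
E
```

```text
0.003059092629489543 [0.54267301 0.17340626 0.23157875] [0.54132322 0.17038225 0.23142252] [ 0.03  -0.063 -0.02   0.053 -0.071  0.021  0.159]
[[161.5 115.4]
 [347.1 117.3]
 [338.9 234.7]
 [172.4 232.7]
 [253.4 153.3]]
sample_disc [([0.562, 0.2029, 0.024], 0.8), ([0.6938, 0.2196, 0.0067], 0.61), ([0.6733, 0.1525, 0.0111], 0.58)]
loaded_turnbuckle []
loaded_clamp [([0.5262, 0.1947, 0.0157], 0.61)]
```

View pics/w2z.png

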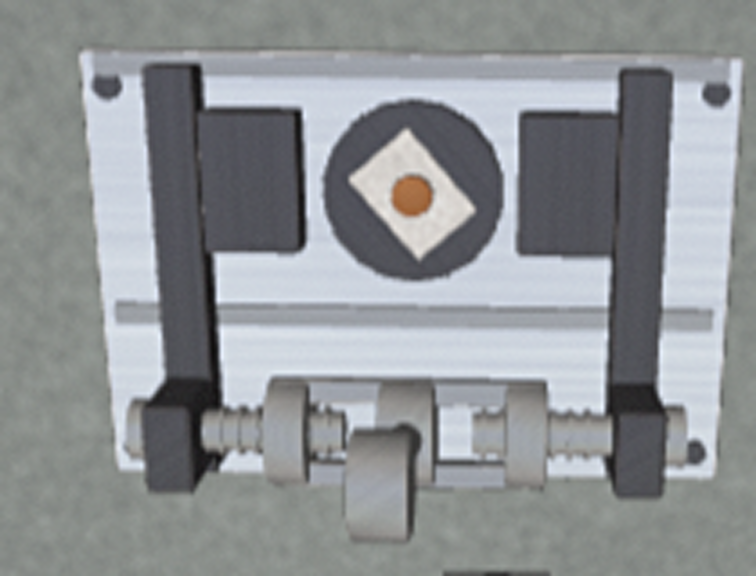

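The picture and the projection now agree within 2 px, so the pose is good and the joint reads about 0.2. Next I'll go over the disc and descend beside the tab on its disc side.

{"method": "step_arm", "body": {"motion": [{"jaw":1,"tx":0,"ty":0.8,"tz":-1.5,"ax":0,"ay":0,"az":0},{"jaw":1,"tx":0,"ty":0.8,"tz":-1.4,"ax":0,"ay":0,"az":0},{"jaw":1,"tx":0,"ty":0,"tz":0,"ax":0,"ay":0,"az":0},{"jaw":1,"tx":2,"ty":0,"tz":0,"ax":0,"ay":0,"az":0},{"jaw":1,"tx":2,"ty":0,"tz":0,"ax":0,"ay":0,"az":0},{"jaw":1,"tx":2,"ty":0,"tz":0,"ax":0,"ay":0,"az":0},{"jaw":1,"tx":2,"ty":0,"tz":0,"ax":0,"ay":0,"az":0},{"jaw":1,"tx":2,"ty":0,"tz":0,"ax":0,"ay":0,"az":0}]}}

```text
t: 3.47
position: [0.5507, 0.1898, 0.1298]
orientation: [[0.0, 0.978, 0.208], [-0.002, 0.208, -0.978], [-1.0, -0.0, 0.002]]
contact_force: [0.2, -0.0, 0.8]
width: -0.0003
```

```bash
python3 - <<'E'
from h import *
o=np.array([.5294,.1976,0]);M=R(.2125)
for c in('side','top'):
  im=capture(c);a=im[200:300,140:260,::-1] if c=='top' else im[240:400,140:320,::-1]
  cv2.imwrite(f'pics/{c}2.png',cv2.resize(a,None,fx=3.6,fy=3.6,interpolation=cv2.INTER_CUBIC))
s=state();print(s['t'],s['position'],'clamp',M.T@(s['position']-o),s['contact_force'])
E
```

```text
3.5667 [0.54752036 0.18869321 0.1268302 ] clamp [ 0.0158343  -0.01252811  0.1268302 ] [-0.71034652  0.21203354 -0.26930224]
```

View pics/side2.png

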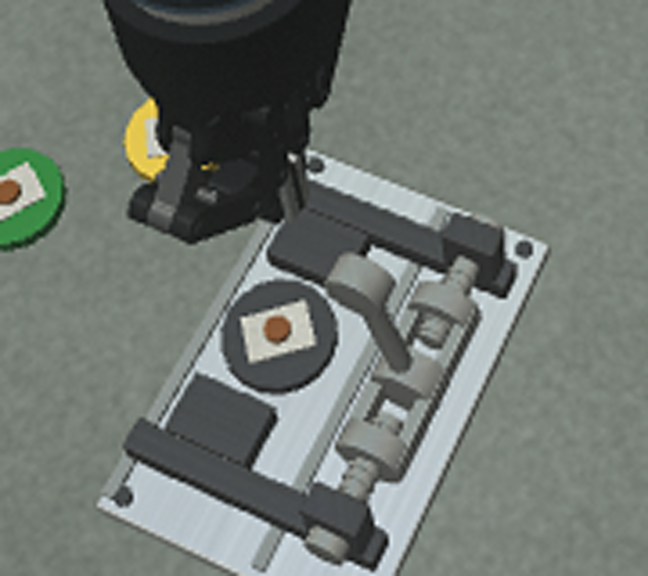

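The tool is over the disc's seat, and the tab at (355,285) of the crop has not been touched. I'm still 12 mm off in y and 14 mm too high, so I'll correct both and begin the push.

{"method": "step_arm", "body": {"motion": [{"jaw":1,"tx":0,"ty":0,"tz":-0.6,"ax":0,"ay":0,"az":0},{"jaw":1,"tx":0.4,"ty":0,"tz":-0.6,"ax":0,"ay":0,"az":0},{"jaw":1,"tx":0.5,"ty":0,"tz":0,"ax":0,"ay":0,"az":0},{"jaw":1,"tx":0.5,"ty":0,"tz":0,"ax":0,"ay":0,"az":0},{"jaw":1,"tx":0,"ty":-0.5,"tz":0,"ax":0,"ay":0,"az":0},{"jaw":1,"tx":0,"ty":-0.5,"tz":0,"ax":0,"ay":0,"az":0},{"jaw":1,"tx":0,"ty":-0.5,"tz":0,"ax":0,"ay":0,"az":0},{"jaw":1,"tx":0,"ty":-0.5,"tz":0,"ax":0,"ay":0,"az":0}]}}

```text
t: 4.23
position: [0.5284, 0.2006, 0.1169]
orientation: [[0.001, 0.977, 0.211], [0.0, 0.211, -0.977], [-1.0, 0.001, 0.0]]
contact_force: [2.9, 0.5, 0.3]
width: -0.0001
```

```bash
cat > look.py <<'E'
from h import *
import sys
n=sys.argv[1]
o=np.array([.5294,.1976,0]);M=R(.2125)
s=state();print(s['t'],'clamp',M.T@(s['position']-o),M.T@s['contact_force'])
im=capture('side');a=im[240:400,140:320,::-1]
cv2.imwrite(f'pics/side{n}.png',cv2.resize(a,None,fx=3.6,fy=3.6,interpolation=cv2.INTER_CUBIC))
s=state();print(s['t'],'clamp',M.T@(s['position']-o),M.T@s['contact_force'])
E
python3 look.py 3
```

```text
4.2333 clamp [-0.00037859  0.00319808  0.11688528] [ 2.91900644 -0.11126927  0.29320299]
4.2833 clamp [-0.00057754  0.00318678  0.11715436] [ 0.63901816 -0.12967753  0.30785988]
```

View pics/side3.png

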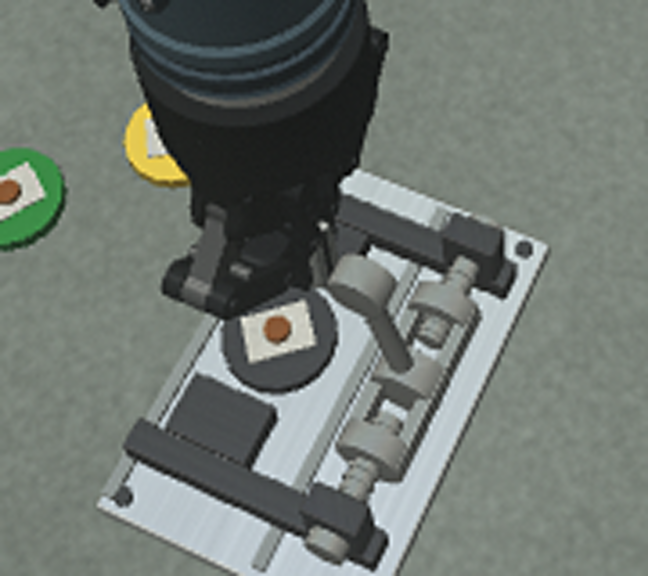

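The fingers have just met the tab at (355,285) of the crop, with about 3 N. I'll push on.

{"method": "step_arm", "body": {"motion": [{"jaw":1,"tx":0.1,"ty":-0.5,"tz":0.1,"ax":0,"ay":0,"az":0},{"jaw":1,"tx":0.1,"ty":-0.5,"tz":0.1,"ax":0,"ay":0,"az":0},{"jaw":1,"tx":0.1,"ty":-0.5,"tz":0.1,"ax":0,"ay":0,"az":0},{"jaw":1,"tx":0.1,"ty":-0.5,"tz":0,"ax":0,"ay":0,"az":0},{"jaw":1,"tx":0,"ty":-0.5,"tz":0,"ax":0,"ay":0,"az":0},{"jaw":1,"tx":0,"ty":-0.5,"tz":0,"ax":0,"ay":0,"az":0},{"jaw":1,"tx":0,"ty":-0.5,"tz":0,"ax":0,"ay":0,"az":0},{"jaw":1,"tx":0,"ty":-0.5,"tz":0,"ax":0,"ay":0,"az":0}]}}

```text
t: 4.95
position: [0.4927, 0.191, 0.115]
orientation: [[0.007, 0.977, 0.211], [0.003, 0.211, -0.978], [-1.0, 0.007, -0.002]]
contact_force: [3.1, 2.1, 2.7]
width: 0.0002
```

```bash
python3 look.py 4
```

```text
4.95 clamp [-0.03724716  0.00126673  0.11504696] [3.44085227 1.44579449 2.7321986 ]
5.0 clamp [-0.03923749  0.00114044  0.11437093] [2.02159749 1.11159272 4.44589661]
```

View pics/side4.png

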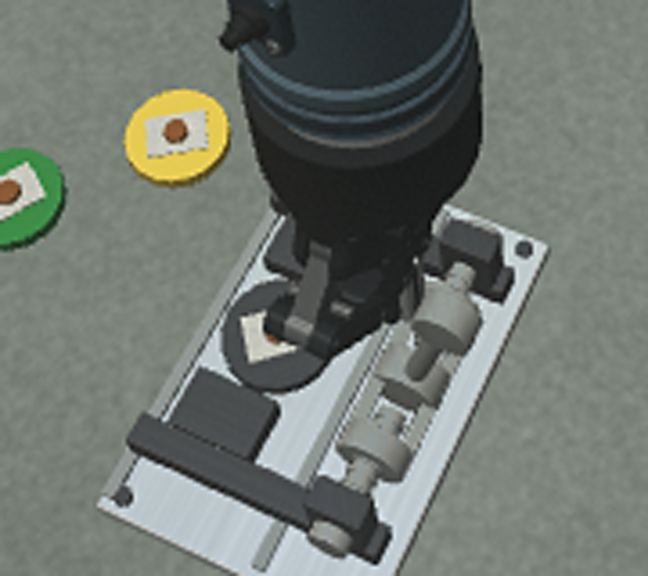

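The lever has passed upright: its bar is at (430,350) of the crop, beside the turnbuckle. The force is about 4 N. I'll continue to the stop.

{"method": "step_arm", "body": {"motion": [{"jaw":1,"tx":0,"ty":-0.4,"tz":0,"ax":0,"ay":0,"az":0},{"jaw":1,"tx":0,"ty":-0.4,"tz":0,"ax":0,"ay":0,"az":0},{"jaw":1,"tx":0,"ty":-0.4,"tz":0,"ax":0,"ay":0,"az":0},{"jaw":1,"tx":0,"ty":-0.3,"tz":0,"ax":0,"ay":0,"az":0},{"jaw":1,"tx":0,"ty":-0.3,"tz":0,"ax":0,"ay":0,"az":0},{"jaw":1,"tx":0,"ty":-0.2,"tz":0,"ax":0,"ay":0,"az":0},{"jaw":1,"tx":0,"ty":0,"tz":0,"ax":0,"ay":0,"az":0},{"jaw":1,"tx":0,"ty":0,"tz":0,"ax":0,"ay":0,"az":0}]}}

```text
t: 5.67
position: [0.4694, 0.1842, 0.112]
orientation: [[-0.002, 0.978, 0.211], [-0.002, 0.211, -0.978], [-1.0, -0.003, 0.001]]
contact_force: [1.3, -0.6, 0.7]
width: -0.0002
```

```bash
python3 look.py 5
```

```text
5.6667 clamp [-0.06145749 -0.00045292  0.11204996] [ 1.13501213 -0.87275585  0.69305902]
5.7167 clamp [-0.06144603 -0.00041931  0.11204357] [1.12472761 0.08593069 1.37159134]
```

Not against the stop yet (only about 1 N). I'll push a few mm more in small steps until the force rises.

{"method": "step_arm", "body": {"motion": [{"jaw":1,"tx":0,"ty":-0.1,"tz":0,"ax":0,"ay":0,"az":0},{"jaw":1,"tx":0,"ty":-0.1,"tz":0,"ax":0,"ay":0,"az":0},{"jaw":1,"tx":0,"ty":-0.1,"tz":0,"ax":0,"ay":0,"az":0},{"jaw":1,"tx":0,"ty":-0.1,"tz":0,"ax":0,"ay":0,"az":0},{"jaw":1,"tx":0,"ty":0,"tz":0,"ax":0,"ay":0,"az":0},{"jaw":1,"tx":0,"ty":0,"tz":0,"ax":0,"ay":0,"az":0},{"jaw":1,"tx":0,"ty":0,"tz":0,"ax":0,"ay":0,"az":0},{"jaw":1,"tx":0,"ty":0,"tz":0,"ax":0,"ay":0,"az":0}]}}

```text
t: 6.38
position: [0.4667, 0.1844, 0.1127]
orientation: [[0.0, 0.977, 0.211], [0.0, 0.211, -0.977], [-1.0, 0.0, -0.0]]
contact_force: [2.2, -0.9, 1.2]
width: 0.0001
```

```bash
python3 look.py 6
```

```text
6.3833 clamp [-0.0641109   0.00029412  0.11274159] [ 1.98440694 -1.3035957   1.22336296]
6.4333 clamp [-0.06414729  0.0002879   0.11270792] [ 2.27783098 -1.21034347  1.07789087]
```

View pics/side6.png

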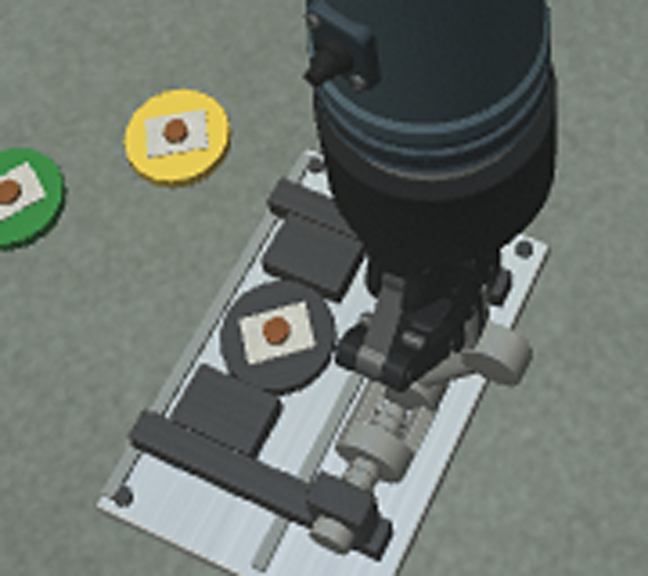

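The tab is now at (497,350) of the crop, well over to the far side, and the jaws have moved in. I'll push further until the stop is felt.

{"method": "step_arm", "body": {"motion": [{"jaw":1,"tx":0,"ty":-0.15,"tz":0,"ax":0,"ay":0,"az":0},{"jaw":1,"tx":0,"ty":-0.15,"tz":0,"ax":0,"ay":0,"az":0},{"jaw":1,"tx":0,"ty":-0.15,"tz":0,"ax":0,"ay":0,"az":0},{"jaw":1,"tx":0,"ty":-0.15,"tz":0,"ax":0,"ay":0,"az":0},{"jaw":1,"tx":0,"ty":0,"tz":0,"ax":0,"ay":0,"az":0},{"jaw":1,"tx":0,"ty":0,"tz":0,"ax":0,"ay":0,"az":0},{"jaw":1,"tx":0,"ty":0,"tz":0,"ax":0,"ay":0,"az":0},{"jaw":1,"tx":0,"ty":0,"tz":0,"ax":0,"ay":0,"az":0}]}}

```text
t: 7.1
position: [0.4604, 0.1832, 0.1126]
orientation: [[-0.001, 0.977, 0.211], [0.0, 0.211, -0.977], [-1.0, -0.001, -0.0]]
contact_force: [1.2, 1.2, 1.6]
width: 0.0002
```

```bash
python3 look.py 7; python3 - <<'E'
from h import *
o=np.array([.5294,.1976,0]);M=R(.2125);C=camera_params('side')
for q in (.8,.9,1,1.1):print(q,[((proj(o+M@[-.04+.08*np.sin(.45-q),dy,.036+.08*np.cos(.45-q)],C)[0]-[140,240])*3.6).round() for dy in(.007,-.007)])
E
```

```text
7.1 clamp [-0.0705264   0.00046905  0.112606  ] [1.38772056 0.89053892 1.61923916]
7.15 clamp [-0.07051941  0.00047397  0.11260198] [ 1.93752911 -0.38529146  3.22326865]
0.8 [array([455., 344.]), array([471., 313.])]
0.9 [array([473., 354.]), array([488., 323.])]
1 [array([490., 365.]), array([504., 334.])]
1.1 [array([505., 376.]), array([520., 345.])]
```

View pics/side7.png

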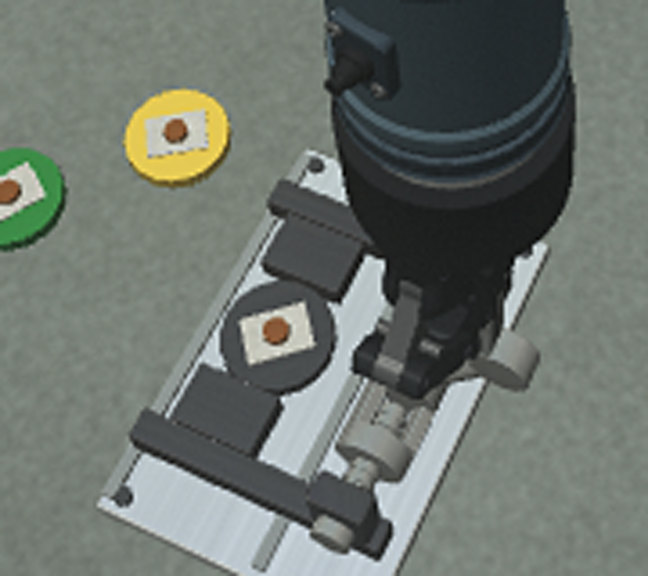

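{"method": "step_arm", "body": {"motion": [{"jaw":1,"tx":0,"ty":-0.15,"tz":0,"ax":0,"ay":0,"az":0},{"jaw":1,"tx":0,"ty":-0.15,"tz":0,"ax":0,"ay":0,"az":0},{"jaw":1,"tx":0,"ty":-0.15,"tz":0,"ax":0,"ay":0,"az":0},{"jaw":1,"tx":0,"ty":-0.15,"tz":0,"ax":0,"ay":0,"az":0},{"jaw":1,"tx":0,"ty":0,"tz":0,"ax":0,"ay":0,"az":0},{"jaw":1,"tx":0,"ty":0,"tz":0,"ax":0,"ay":0,"az":0},{"jaw":1,"tx":0,"ty":0,"tz":0,"ax":0,"ay":0,"az":0},{"jaw":1,"tx":0,"ty":0,"tz":0,"ax":0,"ay":0,"az":0}]}}

```text
t: 7.82
position: [0.4549, 0.1818, 0.1128]
orientation: [[0.0, 0.977, 0.211], [-0.0, 0.211, -0.977], [-1.0, 0.0, 0.0]]
contact_force: [2.4, -0.0, 4.5]
width: -0.0001
```

```bash
python3 look.py 8
```

```text
7.8167 clamp [-0.07619969  0.00027158  0.11279676] [ 2.33409315 -0.53183918  4.53970187]
7.8667 clamp [-0.07616865  0.00024818  0.11278831] [ 2.08654073 -0.71934022  4.3115494 ]
```

View pics/side8.png

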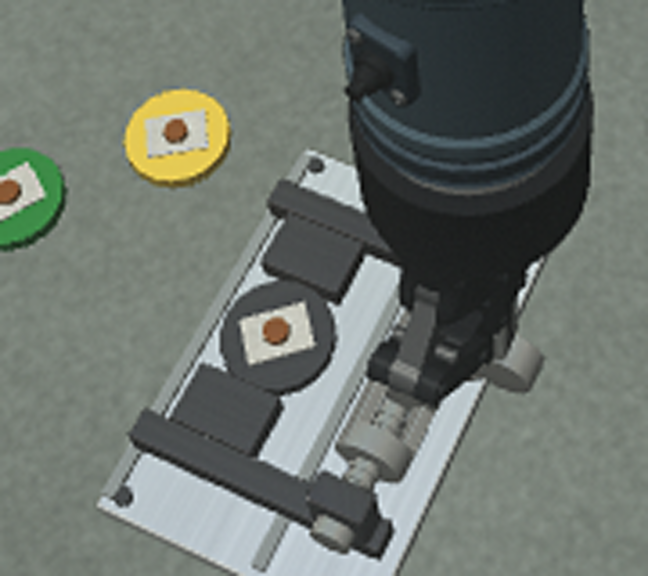

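The tab barely moved this time while the upward force rose to 4.5 N, so the fingertips may be starting to ride up on it. I'll back off and look at the lever.

{"method": "step_arm", "body": {"motion": [{"jaw":1,"tx":0,"ty":0.8,"tz":0,"ax":0,"ay":0,"az":0},{"jaw":1,"tx":0,"ty":0.8,"tz":0,"ax":0,"ay":0,"az":0},{"jaw":1,"tx":0,"ty":0.8,"tz":0,"ax":0,"ay":0,"az":0},{"jaw":1,"tx":0,"ty":0.8,"tz":0,"ax":0,"ay":0,"az":0},{"jaw":1,"tx":0,"ty":0.8,"tz":0,"ax":0,"ay":0,"az":0},{"jaw":1,"tx":0,"ty":0,"tz":0,"ax":0,"ay":0,"az":0},{"jaw":1,"tx":0,"ty":0,"tz":0,"ax":0,"ay":0,"az":0},{"jaw":1,"tx":0,"ty":0,"tz":0,"ax":0,"ay":0,"az":0}]}}

```text
t: 8.53
position: [0.4934, 0.1902, 0.1122]
orientation: [[-0.001, 0.977, 0.211], [-0.0, 0.211, -0.977], [-1.0, -0.001, 0.0]]
contact_force: [-0.2, 0.2, 0.2]
width: -0.0005
```

```bash
python3 look.py 9; python3 - <<'E'
from h import *
im=capture('wrist');cv2.imwrite('pics/w9.png',im[:,:,::-1]);C=camera_params('wrist')
o=np.array([.5294,.1976,0]);M=R(.2125)
for q in (.9,1,1.1):print(q,proj(o+M@[-.04+.08*np.sin(.45-q),0,.036+.08*np.cos(.45-q)],C))
E
```

```text
8.5333 clamp [-0.03674266  0.00032322  0.11223381] [-0.12259488  0.24616101  0.2111538 ]
8.5833 clamp [-0.03689438  0.00031596  0.11228658] [-0.034859   -0.35855626  0.08462135]
0.9 [[278.37186775 336.11959463]]
1 [[278.34524507 342.12511515]]
1.1 [[278.31799966 346.26722681]]
```

View pics/side9.png

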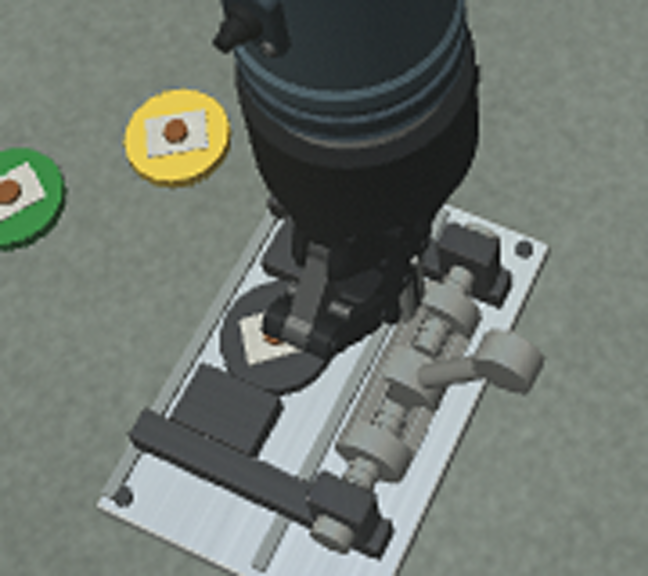

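View pics/w9.png

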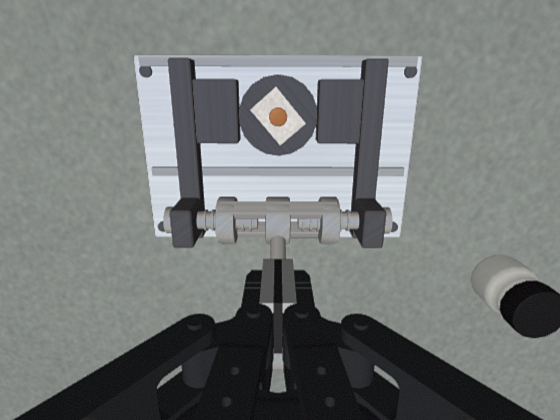

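The lever lies over with its tab centred at about (510,361) of the crop, against a prediction of (512,360) for 1.1 rad. The wrist view shows both jaws meeting the disc at (278,117). To be sure, I'll press once lower on the bar and feel for the stop.

{"method": "step_arm", "body": {"motion": [{"jaw":1,"tx":0.6,"ty":0,"tz":0,"ax":0,"ay":0,"az":0},{"jaw":1,"tx":0.6,"ty":0,"tz":0,"ax":0,"ay":0,"az":0},{"jaw":1,"tx":0,"ty":-0.5,"tz":0,"ax":0,"ay":0,"az":0},{"jaw":1,"tx":0,"ty":-0.5,"tz":0,"ax":0,"ay":0,"az":0},{"jaw":1,"tx":0,"ty":-0.3,"tz":0,"ax":0,"ay":0,"az":0},{"jaw":1,"tx":0,"ty":-0.2,"tz":0,"ax":0,"ay":0,"az":0},{"jaw":1,"tx":0,"ty":-0.2,"tz":0,"ax":0,"ay":0,"az":0},{"jaw":1,"tx":0,"ty":0,"tz":0,"ax":0,"ay":0,"az":0}]}}

```text
t: 9.3
position: [0.4769, 0.1866, 0.1008]
orientation: [[0.0, 0.977, 0.211], [-0.0, 0.211, -0.977], [-1.0, 0.0, 0.0]]
contact_force: [1.1, 0.2, -0.9]
width: 0.0002
```

```bash
python3 look.py 10
```

```text
9.3 clamp [-0.05365147  0.00029603  0.10077231] [ 1.07542269 -0.0228287  -0.94474225]
9.35 clamp [-0.05329649  0.0002777   0.10081979] [ 0.40257839 -1.03648558 -0.32180738]
```

{"method": "step_arm", "body": {"motion": [{"jaw":1,"tx":0,"ty":-0.2,"tz":0,"ax":0,"ay":0,"az":0},{"jaw":1,"tx":0,"ty":-0.2,"tz":0,"ax":0,"ay":0,"az":0},{"jaw":1,"tx":0,"ty":-0.2,"tz":0,"ax":0,"ay":0,"az":0},{"jaw":1,"tx":0,"ty":-0.2,"tz":0,"ax":0,"ay":0,"az":0},{"jaw":1,"tx":0,"ty":0,"tz":0,"ax":0,"ay":0,"az":0},{"jaw":1,"tx":0,"ty":0,"tz":0,"ax":0,"ay":0,"az":0},{"jaw":1,"tx":0,"ty":0,"tz":0,"ax":0,"ay":0,"az":0},{"jaw":1,"tx":0,"ty":0,"tz":0,"ax":0,"ay":0,"az":0}]}}

```text
t: 10.02
position: [0.4696, 0.185, 0.1006]
orientation: [[0.0, 0.977, 0.211], [0.0, 0.211, -0.977], [-1.0, 0.0, -0.0]]
contact_force: [0.8, -0.3, 0.4]
width: 0.0002
```

```bash
python3 look.py 11
```

```text
10.0167 clamp [-0.06114347  0.00028763  0.10061691] [ 0.72459796 -0.47608058  0.35757723]
10.0667 clamp [-0.06114912  0.00028421  0.10060189] [ 0.97290826 -0.28249631 -0.02422814]
```

{"method": "step_arm", "body": {"motion": [{"jaw":1,"tx":0,"ty":-0.2,"tz":0,"ax":0,"ay":0,"az":0},{"jaw":1,"tx":0,"ty":-0.2,"tz":0,"ax":0,"ay":0,"az":0},{"jaw":1,"tx":0,"ty":-0.2,"tz":0,"ax":0,"ay":0,"az":0},{"jaw":1,"tx":0,"ty":-0.2,"tz":0,"ax":0,"ay":0,"az":0},{"jaw":1,"tx":0,"ty":0,"tz":0,"ax":0,"ay":0,"az":0},{"jaw":1,"tx":0,"ty":0,"tz":0,"ax":0,"ay":0,"az":0},{"jaw":1,"tx":0,"ty":0,"tz":0,"ax":0,"ay":0,"az":0},{"jaw":1,"tx":0,"ty":0,"tz":0,"ax":0,"ay":0,"az":0}]}}

```text
t: 10.73
position: [0.466, 0.1845, 0.1024]
orientation: [[0.009, 0.978, 0.211], [0.004, 0.211, -0.978], [-1.0, 0.01, -0.002]]
contact_force: [5.4, 1.2, -0.4]
width: -0.0002
```

```bash
python3 look.py 12
```

```text
10.7333 clamp [-0.06477484  0.00055947  0.1023586 ] [ 5.56477066e+00  4.82517779e-03 -4.03588616e-01]
10.7833 clamp [-0.06473379  0.00056317  0.1023577 ] [ 5.66194279 -0.30391857 -1.48699628]
```

View pics/side12.png

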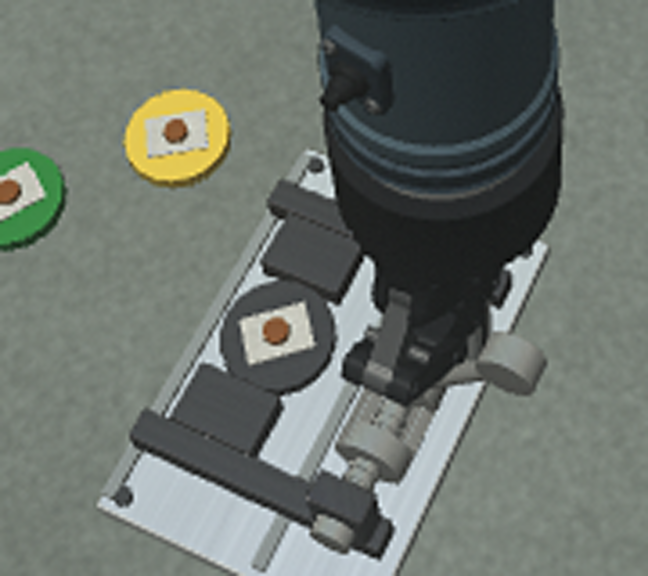

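The fingers were held back 4 mm short of their command by a steady 5.6 N and the tab stayed at about (512,363), so the lever is at its stop. I'll back off towards the disc side and rise.

{"method": "step_arm", "body": {"motion": [{"jaw":1,"tx":0,"ty":0.8,"tz":0,"ax":0,"ay":0,"az":0},{"jaw":1,"tx":0,"ty":1.0,"tz":0,"ax":0,"ay":0,"az":0},{"jaw":1,"tx":0,"ty":1.0,"tz":0,"ax":0,"ay":0,"az":0},{"jaw":1,"tx":0,"ty":1.0,"tz":0,"ax":0,"ay":0,"az":0},{"jaw":1,"tx":-2,"ty":0,"tz":0,"ax":0,"ay":0,"az":0},{"jaw":1,"tx":-3,"ty":0,"tz":0,"ax":0,"ay":0,"az":0},{"jaw":1,"tx":-3,"ty":0,"tz":0,"ax":0,"ay":0,"az":0},{"jaw":1,"tx":-3,"ty":0,"tz":0,"ax":0,"ay":0,"az":0}]}}

```text
t: 11.45
position: [0.4986, 0.1913, 0.2111]
orientation: [[-0.002, 0.977, 0.211], [0.0, 0.211, -0.977], [-1.0, -0.002, -0.001]]
contact_force: [0.9, -0.3, 0.0]
width: 0.0006
```

{"method": "step_arm", "body": {"motion": [{"jaw":1,"tx":-1,"ty":0,"tz":3,"ax":0,"ay":0,"az":0},{"jaw":1,"tx":0,"ty":0,"tz":3,"ax":0,"ay":0,"az":0},{"jaw":1,"tx":0,"ty":0,"tz":3,"ax":0,"ay":0,"az":0},{"jaw":1,"tx":0,"ty":0,"tz":3,"ax":0,"ay":0,"az":0},{"jaw":1,"tx":0,"ty":0,"tz":2,"ax":0,"ay":0,"az":0},{"jaw":1,"tx":0,"ty":0,"tz":0,"ax":0,"ay":0,"az":0},{"jaw":1,"tx":0,"ty":0,"tz":0,"ax":0,"ay":0,"az":0},{"jaw":1,"tx":0,"ty":0,"tz":0,"ax":0,"ay":0,"az":0}]}}

```text
t: 12.12
position: [0.5282, 0.0556, 0.2203]
orientation: [[-0.001, 0.977, 0.212], [0.001, 0.212, -0.977], [-1.0, -0.001, -0.001]]
contact_force: [-0.1, 0.5, 0.3]
width: -0.0001
```

```bash
python3 look.py 13; python3 - <<'E'
from h import *
im=capture('top');cv2.imwrite('pics/top13.png',im[:,:,::-1])
o=np.array([.5294,.1976,0]);M=R(.2125)
for d in spot_in('top','sample_disc')+spot_in('side','sample_disc'):print(M.T@(np.array(d['xyz'])-o),d['p'])
print([d['xyz'] for d in spot_in('top','empty_tab')])
E
```

```text
12.1167 clamp [-0.03107014 -0.13855046  0.220326  ] [-0.01976884  0.51665054  0.27965227]
12.1667 clamp [-0.03105728 -0.13783149  0.2204186 ] [-0.1539826  -0.34484038 -0.57633978]
[0.02690359 0.00994972 0.0204    ] 0.6
[ 0.19468296 -0.01325769  0.012     ] 0.55
[0.02886394 0.00338869 0.022     ] 0.79
[ 0.17694589 -0.0110676   0.0067    ] 0.76
[ 0.12869427 -0.07349533  0.0106    ] 0.58
[[0.5277, -0.1999, 0.0525]]
```

View pics/side13.png

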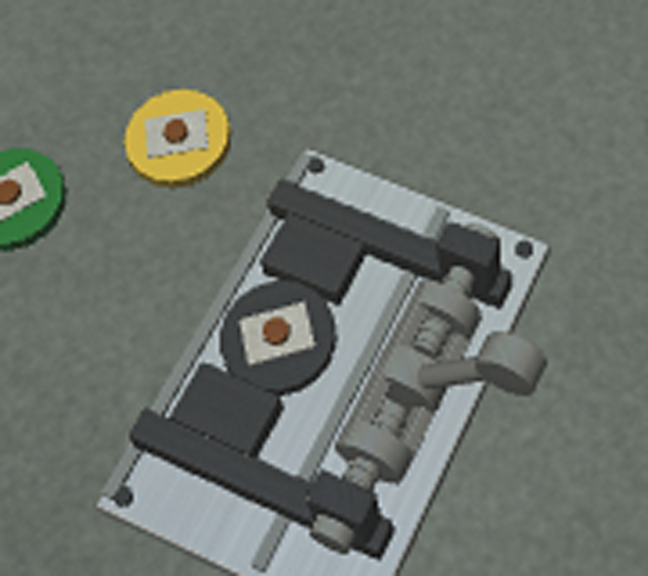

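View pics/top13.png

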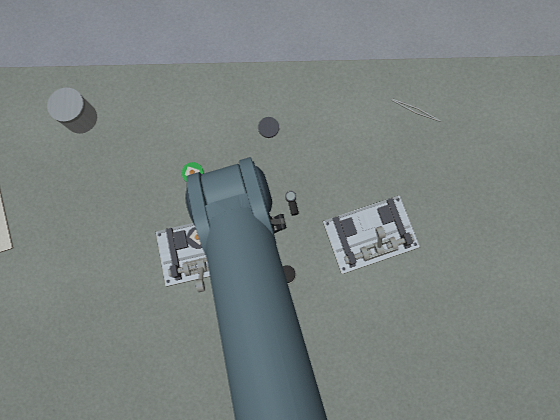

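The side view shows the lever over at its stop with the tab at (512,363) of the crop. The disc lies flat between both jaws at (277,335), and the arm is clear. In the top view the empty clamp at (370,233) is unchanged. I'll hand the job in.

```bash
python3 -c "
from plant import *
print(sign_off())"
```

```text
the job is handed in; nothing more can be done
None
```

I swung the lever on the loaded (left) clamp over from the disc side to its stop using the closed fingers. Then I backed off, rose clear and handed the job in at about 12 s.

**Lever:** A second push lower on the bar met a steady 5.6 N, and the fingers stopped 4 mm short of their command without the tab moving. The tab's position in the side view fits a joint value of about 1.09 rad.

**Disc:** In the side view it lies flat with both jaws touching it. The side-camera network put it at x 29 mm, y 3 mm in the clamp's frame.

**Empty clamp:** Its lever looks unmoved, with the tab found within about 3 mm of where it was at the start.

**Checks that disagreed:**
- **Disc position:** The last top-view reading put the disc at y 10 mm, right at the limit. The arm was hiding part of the disc in that view, so I trusted the side camera.
- **Early wrist picture:** The first one was about 11 px off because the arm was still settling. A retake agreed within 2 px.
- **Contact point:** The fingers touched the lever several mm later than the nominal finger width predicted.

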